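Pull a module from its test nest with sprung puller tweezers

ROBOT

A 6-joint arm with a two-finger parallel gripper is mounted at the origin on a cart in front of the work surface, level with it; the furniture and walls round the work are solid. World frame = base frame: x ahead of the robot, y to its left, z up, the work surface at z = 0. Lengths are in mm, angles in degrees, forces in N, time in s.
With the tool pointing down it reaches from about 325 to 1000 mm from the base axis. Payload 5.1 kg.
Tool frame: the origin (TCP) lies at the very end of the fingers, on their centre line; the grasp point (between the pads) lies 19 mm behind it; x points along the fingers, y is the direction in which the jaws open and shut, and the axes are right-handed (so a half turn about x gives the same grasp; the last joint's range is limited). The gripper opens to 85 mm and grips with 20 to 120 N. Pads are 22 mm wide; open, the fingers measure 114 mm over their backs; the gripper's body (76 mm by 85 mm) begins 54 mm behind the grasp point. The pads swing forward as they close: fully open they stand 13 mm farther back than shut.
Start: joints at [-77.785, 7.093, 94.555, -0, 78.352, -4.733], TCP at [189.446, -621.768, 231.322] pointing down, gripper open.
Joint ranges: [-149.61, 149.61], [-58.7, 133.49], [1.44, 155.28], [-77.14, 257.14], [18.33, 153.61], [-166.67, 166.67]. Speed limits (degrees/s): [147.25, 147.25, 180, 180, 180, 180].

INTERFACE

Orientations are given as [roll, pitch, yaw] about the fixed x, y, z axes, in that order (R = Rz(yaw) Ry(pitch) Rx(roll)).
In Python, from plant import ctrl gives the robot as it stands.
- The arm moves only by the tool drive_tool, never from a script. Its argument "deltas" is a list of rows, each a list of 3 entries, a list of its own where there are three numbers: the shift along the world's x, y, z in mm, then the turn, a rotation vector about the world's x, y, z in units of 5 degrees (1.0 is 5 degrees), then the closure in counts, from 0 (fully open) to 255 (shut). In form: [[[tx, ty, tz], [rx, ry, rz], claw], ...]. A call has 1 to 10 rows; each row shifts and turns the pose as measured when the row begins; what a row does not reach is not made up. A row lasts 1/8 s, in which the tool goes at most 62.5 mm and 10.7 degrees, less where a joint would pass 70% of its speed; a pose out of reach is approached as far as the arm can. A call is refused whole if a number of a shift passes 62.5 or a number of a turn 1, either way. A call with a gripper value outside its range is refused whole. The fingers move at their own pace and stop on an object; "grip_force" is the grip in N (left out, the last holds). Time passes only in rows, so rows that do not move let the fingers close. It gives the time, the measured TCP pose, the force and the opening at its end, in the units of the state.
- ctrl.observe(): the state, without advancing time (a new reading comes with each control period).
- ctrl.get_image(name): name is "side" or "top"; returns a dict with "image" (384x512x3 uint8, red, green, blue), "fx", "fy", "cx", "cy" (pixels), "R" (3x3) and "t" (3): a world point X has camera coordinates R X + t. Camera axes: x right, y down, z forward; pixel columns grow to the right and rows downward; lengths in mm; the calibration is good to about 2 mm. A picture is of the moment at which its call begins. There is no depth.
- ctrl.job_done(): hands the job in, once; it reports no verdict.
Trained networks look in a picture, given as the dict that the camera call returned (one of the last four; its "shot" number tells which), for a name from the list of things; names that differ only in an ending like _2 or _b are one class to them, and where a whole thing is asked for, a point or a joint stands for the part that bears it (a point fixed in the world has none). Each returns a list of dicts, best first, with "p" (0 to 1); they miss things now and then, are a little off and sometimes report something else, mostly with a low value. They report only what shows in the picture. A call takes as long as a camera call. They do not tell look-alikes from the thing itself.
- ctrl.regions_of(picture, name): "pixels" (384x512 bool, what is visible of it) and "box" ([centre column, centre row, width, height] in pixels, round what is visible of it).
- ctrl.landmark_of(picture, name): "xy" ([column, row] in pixels: a listed point, or the origin of a listed thing).
The state is a dict: "clock": time; "qpos": joint angles; "qvel": joint speeds; "tau": joint torques, N m; "eef_pos": TCP position; "eef_rot": TCP orientation; "wrist_force": force on the tool from outside, world axes, zero at the start; "ft_torque": the same for the moment, N m; "opening": finger opening in mm.
Only numpy, scipy, OpenCV 4.12 (cv2) and the standard library are available. Lean on these libraries where they do the work, as an engineer would, in place of code of your own. Each camera call takes 0.05 s, during which the arm holds its last target.

TASK

Take the sprung puller tweezers out of their stand and lower them, legs spread, over the small module in the test nest so that a leg stands at each short end of the board. Squeeze the tweezers until the inner faces of the legs stand at the long lines of their gauge bar (a tip gap of 55 mm), so that the toes are under the board ends without pinching the board. Then, with the gap held steady at that mark, lift the module straight out of the nest on the toes and finish while holding it up level in the tweezers, well clear of the nest (about 8 cm higher than it sat); touch the module with nothing but the tweezers, and leave the other things on the bench alone.

Things in the scene. Friction and masses are not known exactly. Their poses are not given: they have to be found in the camera images.
- puller: Loose sprung puller tweezers, about 75 g: a U with the bow on top and two 12 mm wide steel legs down. Origin midway between the two black thumb grips; z up along the legs, y from right to left leg (direction of squeezing), x across. Legs turn in the bow about pivots at y = +-13, z = +36 mm, both together and evenly, sprung apart. Standing in the stand the origin is 69 mm above the bench
- ridge_l (a point): Outermost point of the left thumb grip, a rounded ridge along x, radius 4 mm, 22 mm long, at the height of the puller's origin: squeeze here, pad middle on it or up to 4 mm above (legs flare out below z = -21 mm). Width over both ridges: 53.5 mm relaxed, 44.0 mm at the marked gap; 1 mm less width = tip gap about 2.6 mm less
- ridge_r (a point): The same point on the right leg. The spring pushes on each finger with about 1.25 N per mm that the width is squeezed in, 12 N at the mark. At a width of 50.5 mm the tweezers can be carried, the toes then still about 60 mm apart
- bow (a point): Top of the bow, 44 mm above the puller's origin (must stay clear of the gripper's palm)
- gauge (a point): Middle of the front face of the gauge bar: thin aluminium bar 88 x 7 mm (y, z) fixed to the bow by a 10 mm wide stem, in front of the legs (x = -8.5, z = -37.5 mm of the puller). Long engraved lines at y = +-27.5 mm: the legs' inner faces stand at them at the marked gap; short lines at 30, 32.5, 35, 37.5 mm
- leg_l (a joint): Inward turn of the left leg, rad (the right leg turns the same): 0 relaxed (tip gap 80 mm), 0.133 at the marked gap (55 mm), 0.20 at most
- tip_l (a point): Left tip: on the inner face of the left leg, middle of its width, level with the top of its toe. The distance tip_l to tip_r is the tip gap. The toe points inward 6 mm from this face, is 12 mm wide (x) and 2.5 mm thick; at the marked gap its top is level at z = -60 mm of the puller. While the legs are spread the toes' lowest points are at about z = -62 mm
- tip_r (a point): Right tip: the same point on the right leg
- stand: Black tool stand fixed to the bench, 42 x 118 x 26 mm (x, y, z), origin at the centre of its underside. The tweezers' feet stand in its slot, 14.5 x 94.5 mm and 18 mm deep (floor 8 mm up): lift them straight up 20 mm or more to leave it
- module: Loose small circuit module, about 20 g, board 28 x 52 x 2 mm (x, y, z), 8 mm high with its pins. Origin at its centre, 2 mm below the board's underside; long side along y, z up. Seated, its board underside is 18 mm above the bench; the board ends (y = +-26 mm) overhang the rails of the nest by 11 mm
- nest: Test nest fixed to the bench: aluminium base 84 x 112 x 5 mm, origin at centre of underside, y along the module. Two rails (x = +-9.5, y = -15 to 15 mm, 18 mm high) carry the module; beyond them it is open down to the base. Dowel pins 28 mm high at x = +-17.4, y = +-12 and x = +-11.2, y = +-29.1 mm (radius 2.2 mm): 18 mm free between the two at each end for a leg
- spare_module: Bystander: larger circuit module lying on the bench, 50 x 68 x 8 mm
- flat_tweezers: Bystander: plain flat tweezers lying on the bench, 122 mm long
- sink: Bystander: black finned heat sink, 40 x 50 x 25 mm
Mind the look-alikes: they are no part of the job. Leave any purple or turquoise look-alike of the module alone.

How it is judged:
By the outcome, as a careful person would: the job done as asked, in the order asked, and still so for the second after the job is handed in, while the arm keeps its last pose, push and grip.
It also fails if it takes over 45 s, if anything falls off the work surface, if the arm or the gripper's body presses on something with over 40 N, if the wrist force passes 120 N, or if a joint passes its speed limit or range.

## Working session

There is one attempt and no reset: what is moved stays moved. The work goes in short steps, Python scripts to look and compute and a tool call to move; the robot and the scene stay as the last step left them, time stands still between calls to the robot, and variables do not carry over. Pictures are saved under pics/ and viewed, and the job is handed in when it is done.

Besides the shell and the picture viewer there is one more tool, called after "Call:" as name(argument=value, ...) on one line, values as JSON. drive_tool: Moves the arm, as the interface text tells. Its arguments: {"type":"object","properties":{"deltas":{"type":"array"},"grip_force":{"type":"number"}},"required":["deltas"]}

```bash
mkdir -p pics; ls; cat > h.py <<'E'
import numpy as np, cv2, pickle
from plant import ctrl
def shot(n,f):
    p=ctrl.get_image(n); cv2.imwrite('pics/'+f,p['image'][:,:,::-1]); return p
def ray(p,uv):
    R=np.array(p['R']);t=np.array(p['t']);c=-R.T@t
    d=R.T@np.array([(uv[0]-p['cx'])/p['fx'],(uv[1]-p['cy'])/p['fy'],1.]);return c,d
def onz(p,uv,z):
    c,d=ray(p,uv);return c+d*(z-c[2])/d[2]
def proj(p,X):
    q=np.array(p['R'])@np.array(X,float)+np.array(p['t']);return np.array([p['fx']*q[0]/q[2]+p['cx'],p['fy']*q[1]/q[2]+p['cy']])
def tri(p,a,q,b):
    A=[];B=[]
    M=np.zeros((3,3));v=np.zeros(3)
    for (P,u) in((p,a),(q,b)):
        c,d=ray(P,u);d/=np.linalg.norm(d);W=np.eye(3)-np.outer(d,d);M+=W;v+=W@c
    X=np.linalg.solve(M,v)
    return X
E
python3 - <<'E'
from h import *
o=ctrl.observe();print({k:np.round(v,2) for k,v in o.items()})
T=shot('top','t0.png');S=shot('side','s0.png')
for nm,P in(('top',T),('side',S)):
    c,_=ray(P,(0,0));print(nm,'cam',c.round(),P['fx'])
    for n in['puller','ridge_l','ridge_r','bow','gauge','tip_l','tip_r','stand','module','nest','spare_module','flat_tweezers','sink']:
        print(n,[(np.round(d['xy'],1).tolist(),round(d['p'],2)) for d in ctrl.landmark_of(P,n)[:4]])
E
```

```text
pics
{'clock': np.float64(0.0), 'qpos': array([-77.79,   7.13,  94.63,   0.  ,  78.35,  -4.73]), 'qvel': array([-0.05,  0.02,  0.  , -0.08, -0.09,  0.05]), 'tau': array([-0.000e+00, -4.236e+01, -3.655e+01, -0.000e+00,  1.000e-02,
       -0.000e+00]), 'eef_pos': array([ 189.3 , -621.18,  230.04]), 'eef_rot': array([-95.5 ,  89.88, 101.45]), 'wrist_force': array([ 0.05,  0.23, -0.44]), 'ft_torque': array([ 0.02,  0.03, -0.  ]), 'opening': np.float64(85.17)}
top cam [ 404.   24. 1141.] 471.3620600553124
puller [([378.0, 188.8], 0.76), ([168.3, 202.7], 0.41)]
ridge_l [([363.3, 192.4], 0.48), ([383.7, 186.0], 0.39)]
ridge_r [([363.3, 192.4], 0.48), ([383.7, 186.0], 0.39)]
bow [([381.8, 193.1], 0.7)]
gauge [([376.0, 195.6], 0.68)]
tip_l [([387.1, 186.7], 0.57), ([356.2, 198.9], 0.48)]
tip_r [([387.1, 186.7], 0.57), ([356.2, 198.9], 0.48)]
stand [([370.4, 191.5], 0.7)]
module [([239.6, 171.6], 0.81), ([287.0, 213.5], 0.54), ([166.4, 251.6], 0.54), ([293.5, 157.2], 0.49)]
nest [([244.3, 173.1], 0.63)]
spare_module [([170.6, 206.4], 0.56)]
flat_tweezers [([169.3, 203.0], 0.71), ([339.9, 126.8], 0.44)]
sink [([253.8, 113.7], 0.81)]
side cam [ 354. -586.  689.] 375.7914087679858
puller [([270.3, 289.7], 0.77)]
ridge_l [([277.6, 299.3], 0.75), ([259.6, 278.2], 0.45)]
ridge_r [([277.6, 299.3], 0.75), ([259.6, 278.2], 0.45)]
bow [([269.1, 273.9], 0.86)]
gauge [([265.7, 299.9], 0.62), ([251.7, 195.3], 0.25)]
tip_l [([278.5, 317.8], 0.66), ([256.6, 288.5], 0.55)]
tip_r [([278.5, 317.8], 0.66), ([256.6, 288.5], 0.55)]
stand []
module [([223.9, 238.9], 0.69), ([251.6, 196.7], 0.68), ([285.0, 228.8], 0.64), ([175.4, 167.1], 0.4)]
nest [([254.0, 197.9], 0.88)]
spare_module [([216.9, 166.2], 0.54)]
flat_tweezers [([328.7, 263.1], 0.73)]
sink [([308.6, 199.5], 0.78)]
```

```bash
python3 - <<'E'
import cv2
t=cv2.imread('pics/t0.png');s=cv2.imread('pics/s0.png')
cv2.imwrite('pics/t0b.png',cv2.resize(t[70:290,130:430],None,fx=2.6,fy=2.6,interpolation=cv2.INTER_CUBIC))
cv2.imwrite('pics/s0b.png',cv2.resize(s[140:350,150:360],None,fx=2.8,fy=2.8,interpolation=cv2.INTER_CUBIC))
E
```

```text
(no output)
```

View pics/t0b.png

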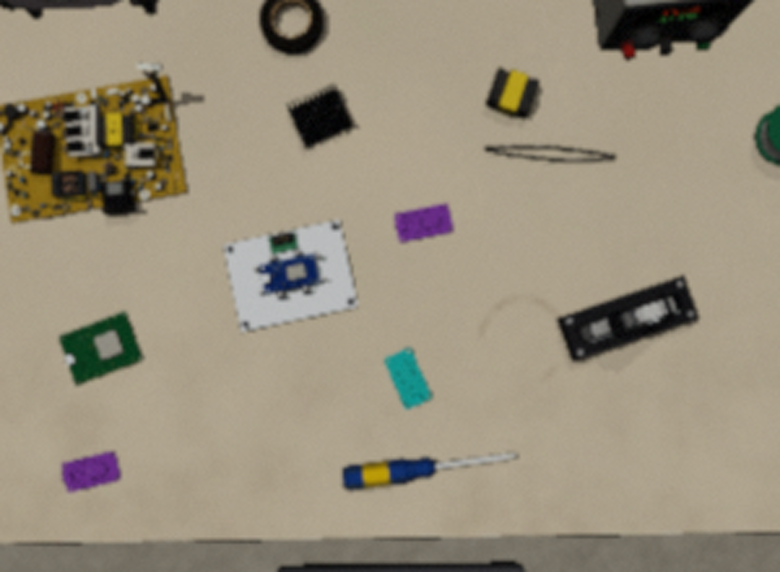

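View pics/s0b.png

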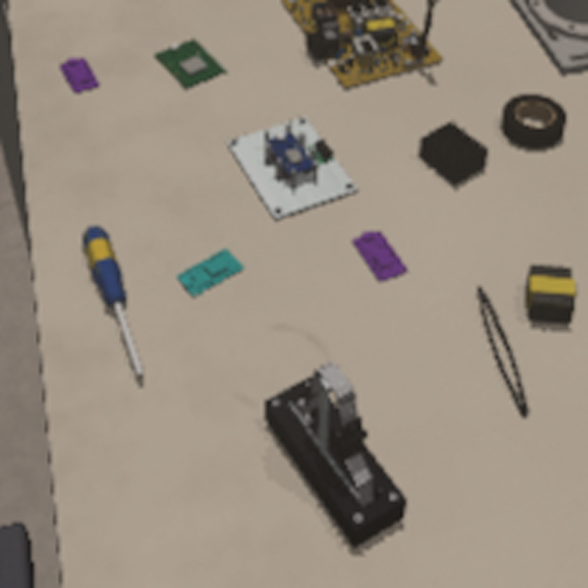

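Module: the blue board on the white nest (top 243,174; side 252,197). Look-alikes: purple (293,156) and (166,251), turquoise (287,215), larger green spare (169,204). Puller: in the black stand (top ~375,193; side 270,290), while the plain flat tweezers lie at (340,127). I choose the blue one in the nest and the puller in the stand.

```bash
cat > fit.py <<'E'
from h import *
from scipy.optimize import least_squares
def boxcorners(x,y,yaw,sx,sy,z):
    c,s=np.cos(yaw),np.sin(yaw)
    return [np.array([x+c*a*sx/2-s*b*sy/2,y+s*a*sx/2+c*b*sy/2,z]) for a,b in((1,1),(-1,1),(-1,-1),(1,-1))]
E
python3 - <<'E'
from fit import *
T=shot('top','t1.png');S=shot('side','s1.png')
pickle.dump((T,S),open('p1.pkl','wb'))
for nm,P in(('top',T),('side',S)):
    for n in['nest','stand','module']:
        for d in ctrl.regions_of(P,n)[:(4 if n=='module' else 1)]:
            m=d['pixels'].astype(np.uint8);c=max(cv2.findContours(m,0,2)[0],key=cv2.contourArea)
            r=cv2.minAreaRect(c)
            z={'nest':5,'stand':26,'module':20}[n]
            b=cv2.boxPoints(r);w=[onz(P,u,z)[:2].round(1).tolist() for u in b]
            mm=cv2.moments(m,True);cen=(mm['m10']/mm['m00'],mm['m01']/mm['m00'])
            print(nm,n,round(d['p'],2),np.round(d['box'],1),'rect',np.round(r[0],1),np.round(r[1],1),round(r[2],1),'cenW',onz(P,cen,z).round(1),w)
o=ctrl.observe();print(o['clock'],o['eef_pos'],o['eef_rot'])
cv2.imwrite('pics/crop1.png',np.hstack([cv2.resize(T['image'][145:205,210:280,::-1],(560,480),interpolation=2)]))
E
```

```text
top nest 0.55 [244.4 174.9  51.   46.6] rect [242.  176.1] [35.1 47.3] 78.1 cenW [523.  103.9   5. ] [[555.4, 168.8], [576.8, 55.6], [492.7, 39.7], [471.3, 152.1]]
top module 0.7 [239.6 176.8  25.3  14.3] rect [241.1 175.3] [11.6 20.8] 78.7 cenW [524.4 104.8  20. ] [[533.7, 132.2], [542.5, 83.1], [515.1, 78.1], [506.3, 127.1]]
top module 0.6 [164.5 252.4  23.6  10. ] rect [164.9 251.3] [11.6 21.6] 76.0 cenW [346.9 289.   20. ] [[354.3, 317.5], [365.9, 267.3], [339.1, 260.7], [327.5, 310.8]]
top module 0.57 [294.8 153.8  22.8  12.9] rect [292.8 155.8] [12.9 22.4] 78.7 cenW [568.3 -20.   20. ] [[579.3, 9.4], [588.7, -43.3], [557.9, -48.6], [548.5, 4.0]]
top module 0.52 [287.5 216.6  18.2  17.9] rect [287.1 215.5] [20.6 10.2] 66.0 cenW [426.1  -2.8  20. ] [[444.1, 17.7], [453.5, -4.6], [408.5, -23.4], [399.2, -1.2]]
side nest 0.62 [254.5 198.9  44.   38.7] rect [253.5 199.5] [37.7 30.2] 58.4 cenW [523.   99.7   5. ] [[472.4, 147.0], [555.5, 193.2], [572.8, 57.9], [496.0, 21.2]]
side stand 0.56 [269.8 306.   54.7  57.4] rect [268.9 304.1] [61.7 25.5] 55.9 cenW [ 473.4 -223.    26. ] [[432.1, -159.3], [483.0, -136.1], [516.1, -263.3], [469.5, -280.4]]
side module 0.78 [223.8 238.5  23.2  12. ] rect [224.1 237.4] [ 8.9 19.7] 58.0 cenW [423.3 -19.9  20. ] [[398.6, -17.5], [442.4, 4.4], [448.4, -21.2], [405.2, -42.1]]
side module 0.73 [284.  230.6  16.6  17.6] rect [284.4 231.1] [18.3 10.5] 56.3 cenW [564.3 -35.2  20. ] [[547.0, -15.7], [572.9, -2.8], [581.2, -54.5], [556.2, -66.1]]
side module 0.49 [176.7 167.3  14.8  13.5] rect [177.6 166.7] [11.6  9.4] 63.4 cenW [344.2 269.2  20. ] [[327.2, 288.3], [352.5, 301.8], [361.8, 250.6], [337.1, 238.1]]
1.8 [ 189.43789503 -621.7711651   231.30747976] [-76.05562445  89.99720844 120.89181311]
```

View pics/crop1.png

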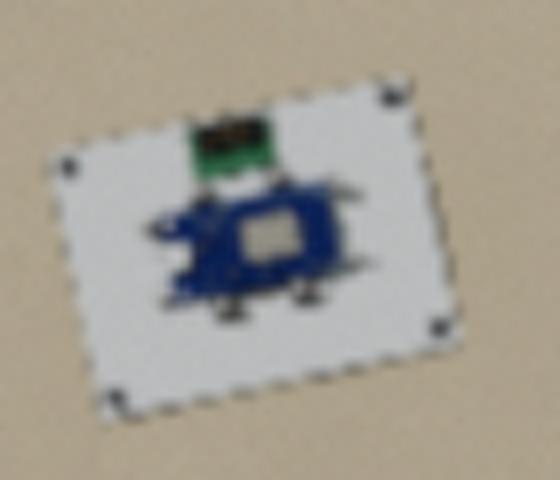

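```bash
cat > fit2.py <<'E'
from fit import *
T,S=pickle.load(open('p1.pkl','rb'))
k=8
def up(P,r):
    im=P['image'][r[1]:r[3],r[0]:r[2]].astype(np.float32)
    return cv2.resize(im,None,fx=k,fy=k,interpolation=cv2.INTER_CUBIC)
def quad(mask,r):
    c=max(cv2.findContours(mask.astype(np.uint8),0,1)[0],key=cv2.contourArea)
    h=cv2.convexHull(c)[:,0].astype(float)
    return (h+0.5)/k-0.5+np.array(r[:2])
def soft(P,corn,r,z=None):
    pts=np.array([proj(P,c) for c in corn])
    M=np.zeros(((r[3]-r[1])*k,(r[2]-r[0])*k),np.uint8)
    q=((pts-np.array(r[:2])+.5)*k-.5)
    cv2.fillConvexPoly(M,cv2.convexHull(np.round(q*16).astype(np.int32)),255,shift=4)
    return M>0
def fit(masks,x0,sx,sy,zs,dxy=True):
    # masks: list of (P,mask,r) minimise xor
    from scipy.optimize import minimize
    def f(v):
        t=0
        for P,m,r in masks:
            corn=[c for z in zs for c in boxcorners(v[0],v[1],v[2],sx,sy,z)]
            t+=(soft(P,corn,r)^m).mean()
        return t*1000
    best=minimize(f,x0,method='Nelder-Mead',options=dict(initial_simplex=[np.array(x0)+d for d in([0,0,0],[4,0,0],[0,4,0],[0,0,.05])],xatol=.02,fatol=1e-3))
    return best.x,best.fun
E
python3 - <<'E'
from fit2 import *
def fill(m):
    m=m.astype(np.uint8);c=max(cv2.findContours(m,0,1)[0],key=cv2.contourArea)
    o=np.zeros_like(m);cv2.fillPoly(o,[cv2.convexHull(c)],1);return o>0
rN=[[205,140,285,212],[220,170,290,230]]; 
ms=[]
for P,r in((T,rN[0]),(S,rN[1])):
    u=up(P,r); sat=u.max(2)-u.min(2); 
    print('bg',np.percentile(u[...,2],[5,50,95]), np.percentile(u[...,0]-u[...,2],[5,50,95]))
    m=(u[...,0]-u[...,2]<17)&(u.sum(2)>350)
    m=fill(m);ms.append((P,m,r))
    cv2.imwrite('pics/mN%d.png'%len(ms),np.where(m[...,None],u*.6+[0,100,0],u)[:,:,::-1])
for sel in(ms[:1],ms[1:],ms):
    v,f=fit(sel,[522,103,.185],84,112,[5]);print('nest',v.round(2),np.degrees(v[2]).round(2),f)
rS=[[335,165,410,220],[230,255,310,350]];ms=[]
for P,r in((T,rS[0]),(S,rS[1])):
    u=up(P,r); m=(u.sum(2)<200);m=fill(m);ms.append((P,m,r))
    cv2.imwrite('pics/mS%d.png'%len(ms),np.where(m[...,None],u*.6+[0,100,0],u)[:,:,::-1])
for sel in(ms[:1],ms[1:],ms):
    v,f=fit(sel,[472,-223,.28],42,118,[0,26]);print('stand',v.round(2),np.degrees(v[2]).round(2),f)
E
cd pics; python3 -c "
import cv2,numpy as np
a=[cv2.resize(cv2.imread(f'm{n}.png'),(390,290)) for n in('N1','N2','S1','S2')]
cv2.imwrite('mm.png',np.vstack([np.hstack(a[:2]),np.hstack(a[2:])]))"
```

```text
bg [105.34124565 140.02710724 188.42094803] [-16.70331955  32.10523224  33.99215698]
bg [ 88.35861435 141.00554657 178.03818207] [-3.76842575 27.40843201 28.36787415]
nest [5.2472e+02 1.0575e+02 1.9000e-01] 10.83 8.211263020833334
nest [5.2408e+02 1.0276e+02 1.9000e-01] 11.0 14.739583333333334
nest [5.2518e+02 1.0521e+02 1.9000e-01] 11.0 24.389493427579367
stand [ 4.7706e+02 -2.0329e+02  3.1000e-01] 17.57 5.208333333333333
stand [ 4.7795e+02 -2.0397e+02  2.9000e-01] 16.73 19.773848684210524
stand [ 4.7734e+02 -2.0415e+02  3.1000e-01] 17.55 25.60157496012759[ WARN:0@0.397] global loadsave.cpp:1063 imwrite_ Unsupported depth image for selected encoder is fallbacked to CV_8U.
```

View pics/mm.png

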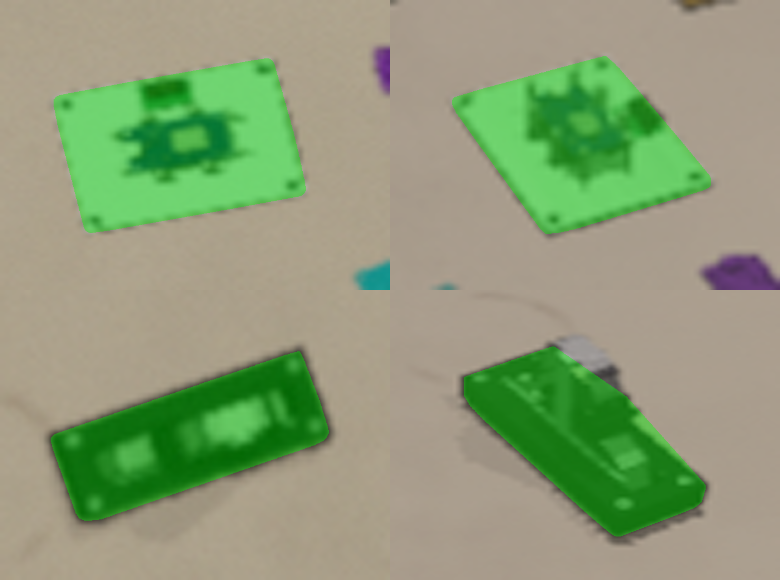

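```bash
python3 - <<'E'
from fit2 import *
for n,a,b in(('puller',(378,188.8),(270.3,289.7)),('rl',(363.3,192.4),(259.6,278.2)),('rr',(383.7,186),(277.6,299.3)),('bow',(381.8,193.1),(269.1,273.9)),('gauge',(376,195.6),(265.7,299.9)),('tl',(356.2,198.9),(256.6,288.5)),('tr',(387.1,186.7),(278.5,317.8))):
    print(n,tri(T,a,S,b).round(1))
yaw=np.radians(17.5);R=np.array([[np.cos(yaw),-np.sin(yaw),0],[np.sin(yaw),np.cos(yaw),0],[0,0,1]])
o=np.array([477.3,-203.8,69])
for n,p in(('o',(0,0,0)),('rl',(0,26.7,0)),('rr',(0,-26.7,0)),('bow',(0,0,44)),('gauge',(-8.5,0,-37.5)),('gauge-',(8.5,0,-37.5))):
    print(n,proj(T,o+R@p).round(1),proj(S,o+R@p).round(1))
from scipy.spatial.transform import Rotation as Ro
from plant import ctrl
s=ctrl.observe();M=Ro.from_euler('xyz',s['eef_rot'],degrees=True).as_matrix();print(M.round(3))
I=T['image'][165:222,335:410];J=S['image'][255:345,230:310]
cv2.imwrite('pics/c2.png',np.hstack([cv2.resize(I[:,:,::-1],(450,342),interpolation=2),cv2.resize(J[:,:,::-1],(304,342),interpolation=2)]))
E
```

```text
puller [ 480.5 -208.7   68. ]
rl [ 470.8 -175.8   63.1]
rr [ 489.  -224.7   56.1]
bow [ 472.3 -206.5  117.9]
gauge [ 469.1 -210.2   38.6]
tl [ 462.7 -167.7   16.9]
tr [ 488.8 -241.4   17. ]
o [375.9 190.8] [268.7 287.5]
rl [364.7 194.6] [261.2 277.4]
rr [387.1 187.1] [276.7 298.1]
bow [380.2 189.4] [269.3 274. ]
gauge [373.7 195.4] [264.7 300.2]
gauge- [371.3 188.5] [271.9 296.2]
[[-0.     0.291 -0.957]
 [ 0.    -0.957 -0.291]
 [-1.    -0.     0.   ]]
```

View pics/c2.png

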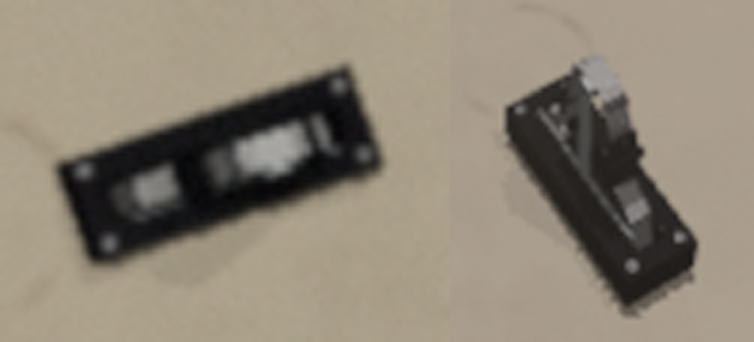

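Call:
drive_tool(deltas=[[[28,41,0],[0,0,0],0],[[28,41,0],[0,0,0],0],[[28,41,0],[0,0,0],0],[[28,41,-5],[0,0,0],0],[[28,41,-5],[0,0,0],0],[[28,41,-5],[0,0,0],0],[[28,41,-5],[0,0,0],0],[[28,41,-5],[0,0,0],0],[[28,41,-5],[0,0,0],0],[[0,0,0],[0,0,0.1],0]])

```text
clock: 3.05
eef_pos: [447.0, -241.6, 202.1]
eef_rot: [120.5, 89.7, -42.2]
wrist_force: [0.4, 0.1, 0.4]
opening: 85.3
```

Call:
drive_tool(deltas=[[[15,18,-20],[0,0,0],0],[[15,18,-20],[0,0,0],0],[[0,0,0],[0,0,0],0],[[0,0,0],[0,0,0],0]])

```text
clock: 3.55
eef_pos: [477.5, -207.9, 163.4]
eef_rot: [112.0, 89.4, -50.7]
wrist_force: [-0.8, -0.8, -0.5]
opening: 85.5
```

```bash
cat > st.py <<'E'
from h import *
from scipy.spatial.transform import Rotation as Ro
def st():
    s=ctrl.observe();M=Ro.from_euler('xyz',s['eef_rot'],degrees=True).as_matrix()
    print('t',round(float(s['clock']),2),'pos',np.round(s['eef_pos'],2),'open',round(float(s['opening']),2),'F',np.round(s['wrist_force'],1),'M',np.round(s['ft_torque'],2))
    print(' axis x',M[:,0].round(4),'yaw(-y)',np.degrees(np.arctan2(M[0,1],-M[1,1])).round(2),'q6',round(float(s['qpos'][5]),1))
    return s,M
E
python3 -c "
from st import *
st();st()"
```

```text
t 3.55 pos [ 477.48 -207.88  163.35] open 85.52 F [-0.8 -0.8 -0.5] M [-0.    0.04 -0.04]
 axis x [ 0.0064 -0.0079 -0.9999] yaw(-y) 17.28 q6 43.5
t 3.55 pos [ 477.48 -207.88  163.35] open 85.52 F [-0.8 -0.8 -0.5] M [-0.    0.04 -0.04]
 axis x [ 0.0064 -0.0079 -0.9999] yaw(-y) 17.28 q6 43.5
```

```bash
python3 - <<'E'
from st import *
st();T=shot('top','t2.png');st();S=shot('side','s2.png');st()
pickle.dump((T,S),open('p2.pkl','wb'))
I=T['image'][130:250,310:450];J=S['image'][180:345,190:350]
cv2.imwrite('pics/c3.png',np.hstack([cv2.resize(I[:,:,::-1],(420,360),interpolation=2),cv2.resize(J[:,:,::-1],(349,360),interpolation=2)]))
E
```

```text
t 3.55 pos [ 477.48 -207.88  163.35] open 85.52 F [-0.8 -0.8 -0.5] M [-0.    0.04 -0.04]
 axis x [ 0.0064 -0.0079 -0.9999] yaw(-y) 17.28 q6 43.5
t 3.6 pos [ 477.33 -207.87  163.25] open 85.39 F [ 0.1 -0.1  0.6] M [-0.    0.01  0.04]
 axis x [ 0.0063 -0.0077 -1.    ] yaw(-y) 17.26 q6 43.5
t 3.65 pos [ 477.4  -207.89  163.39] open 85.25 F [-0.3 -0.2  0.7] M [-0.06 -0.03  0.01]
 axis x [ 0.0067 -0.0077 -0.9999] yaw(-y) 17.24 q6 43.5
```

View pics/c3.png

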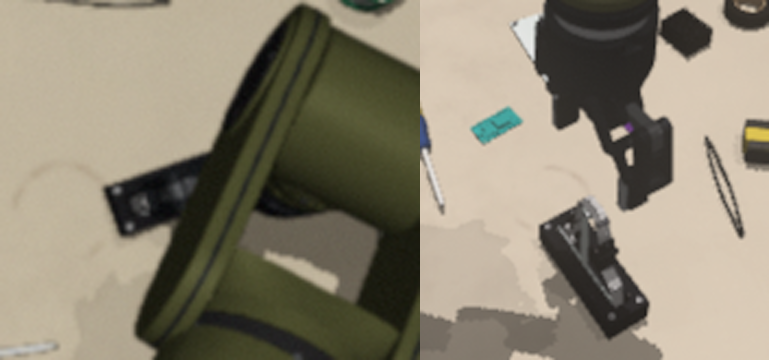

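Call:
drive_tool(deltas=[[[0,3,-15],[0.09,0.07,0.05],0],[[0,0,-16],[0,0,0],0],[[0,0,-16],[0,0,0],0],[[0,0,-16],[0,0,0],0],[[0,0,0],[0,0,0],0]])

```text
clock: 4.28
eef_pos: [475.9, -205.6, 95.6]
eef_rot: [-64.1, 89.9, 133.3]
wrist_force: [-0.4, -0.5, -0.4]
opening: 85.6
```

```bash
python3 - <<'E'
from st import *
S=shot('side','s3.png');st()
J=S['image'][220:345,210:330]
cv2.imwrite('pics/c4.png',cv2.resize(J[:,:,::-1],(576,600),interpolation=2))
E
```

```text
t 4.33 pos [ 476.49 -205.88   96.52] open 85.24 F [0.2 0.9 1. ] M [-0.01  0.05  0.  ]
 axis x [ 5.e-04  2.e-04 -1.e+00] yaw(-y) 17.39 q6 43.3
```

View pics/c4.png

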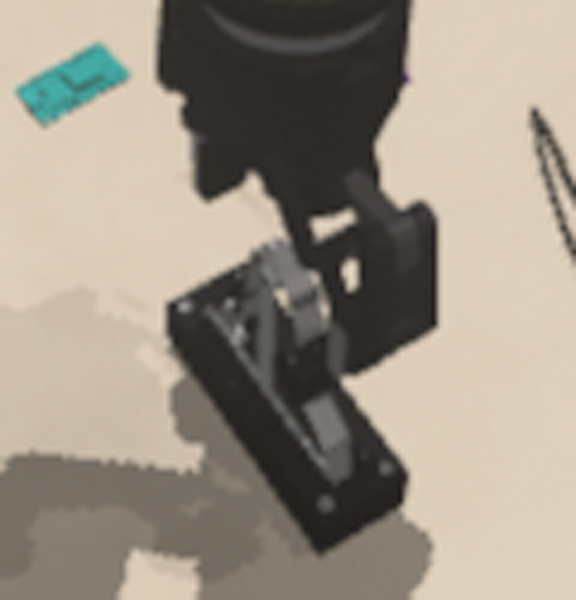

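```bash
python3 - <<'E'
from st import *
S=ctrl.get_image('side')
yaw=np.radians(17.4);R=np.array([[np.cos(yaw),-np.sin(yaw),0],[np.sin(yaw),np.cos(yaw),0],[0,0,1]])
J=cv2.resize(S['image'][220:345,210:330,::-1],(576,600),interpolation=2)
def pt(X,c):
    u=(proj(S,X)-[210,220]+.5)*4.8; cv2.circle(J,tuple(int(round(a)) for a in u),3,c,-1)
tc=np.array([476.5,-205.9,0])
for z in(96.5,109.5):
  for y in(42.5,-42.5,57,-57):
    for x in(-11,11): pt(tc+R@[x,y,z],(0,0,255) if z<100 else (0,255,0))
for p in((0,26.7,0),(0,-26.7,0),(0,0,44),(-8.5,44,-37.5),(-8.5,-44,-37.5)): pt(np.array([477.3,-204,69])+R@p,(255,0,255))
cv2.imwrite('pics/c5.png',J)
E
```

```text
(no output)
```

View pics/c5.png

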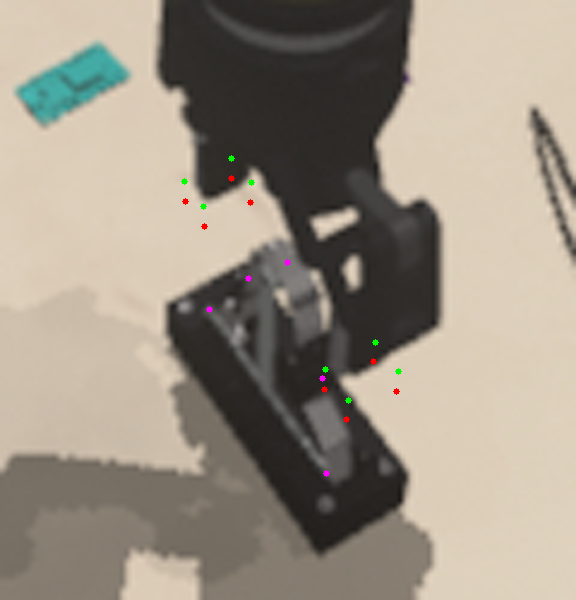

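```bash
python3 - <<'E'
import cv2,numpy as np
s=cv2.imread('pics/s3.png')[215:320,235:320].astype(float)
s=np.clip(255*(s/110)**.6,0,255).astype(np.uint8)
cv2.imwrite('pics/c6.png',cv2.resize(s,None,fx=5.7,fy=5.7,interpolation=2))
E
```

```text
(no output)
```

View pics/c6.png

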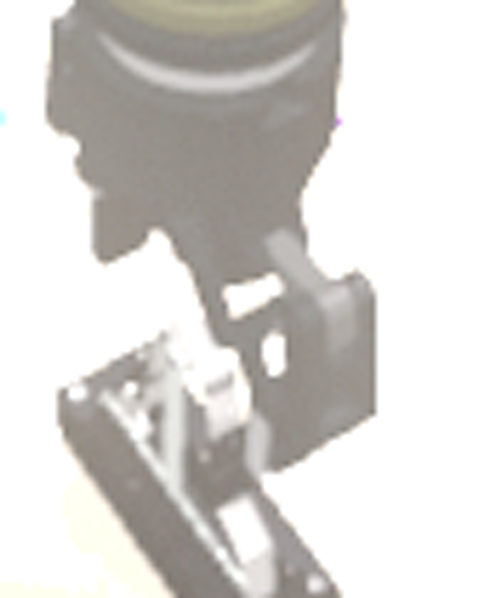

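```bash
python3 - <<'E'
from st import *
S=ctrl.get_image('side')
yaw=np.radians(17.4);R=np.array([[np.cos(yaw),-np.sin(yaw),0],[np.sin(yaw),np.cos(yaw),0],[0,0,1]])
k=4;x0,y0=190,150
J=cv2.resize(S['image'][y0:y0+150,x0:x0+150,::-1],None,fx=k,fy=k,interpolation=2)
J=np.clip(255*(J/150.)**.7,0,255).astype(np.uint8)
def px(X): return tuple(int(round(a)) for a in (proj(S,X)-[x0,y0]+.5)*k)
tc=np.array([476.5,-205.9,0])
def box(xs,ys,zs,c):
    P={(i,j,l):px(tc+R@[xs[i],ys[j],zs[l]]) for i in(0,1) for j in(0,1) for l in(0,1)}
    for a in P:
        for b in P:
            if a<b and sum(u!=v for u,v in zip(a,b))==1: cv2.line(J,P[a],P[b],c,1)
box((-11,11),(42.5,57),(109.5,150),(0,0,255))
box((-11,11),(-57,-42.5),(109.5,150),(0,0,255))
for w in((38,42.5),(42.5,38)): box((-w[0],w[0]),(-w[1],w[1]),(170,200),(0,255,0) if w[0]==38 else (255,0,0))
cv2.line(J,px(tc+[0,0,96]),px(tc+[0,0,250]),(255,0,255),1)
cv2.imwrite('pics/c7.png',J)
E
```

```text
(no output)
```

View pics/c7.png

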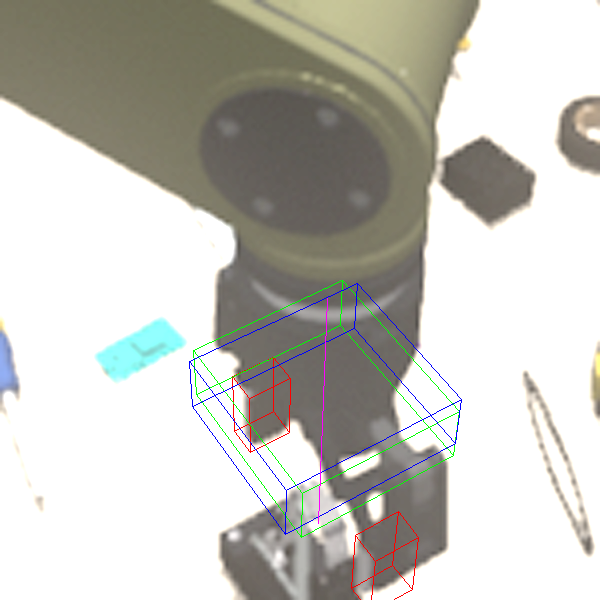

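Call:
drive_tool(deltas=[[[0.5,1,-10],[0,0,0],0],[[0,0,-12],[0,0,0],0],[[0,0,-10],[0,0,0],0],[[0,0,-6],[0,0,0],0],[[0,0,0],[0,0,0],0],[[0,0,0],[0,0,0],0]])

```text
clock: 5.18
eef_pos: [478.8, -205.7, 58.7]
eef_rot: [137.4, 89.7, -25.2]
wrist_force: [-0.2, 0.2, -0.5]
opening: 85.5
```

```bash
python3 - <<'E'
from st import *
S=shot('side','s4.png');st()
J=S['image'][220:345,210:330].astype(float);J=np.clip(255*(J/150.)**.7,0,255).astype(np.uint8)
cv2.imwrite('pics/c8.png',cv2.resize(J[:,:,::-1],(576,600),interpolation=2))
E
```

```text
t 5.22 pos [ 478.83 -205.64   58.76] open 85.66 F [ 0.3  0.  -0.1] M [-0.01  0.02 -0.02]
 axis x [ 0.0051 -0.0024 -1.    ] yaw(-y) 17.41 q6 43.4
```

View pics/c8.png

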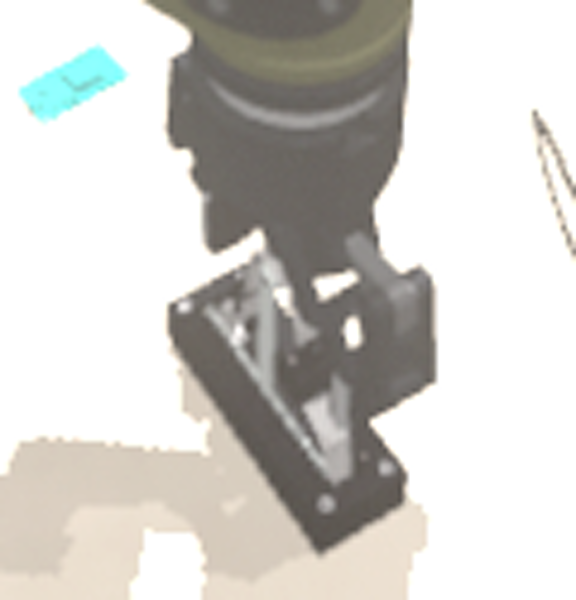

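Call:
drive_tool(deltas=[[[-1.5,0.5,-7],[0.03,0.06,0],0],[[0,0,-1],[0,0,0],0],[[0,0,0],[0,0,0],0]])

```text
clock: 5.6
eef_pos: [477.6, -205.3, 50.8]
eef_rot: [144.3, 90.0, -18.3]
wrist_force: [0.3, -0.1, 0.5]
opening: 85.5
```

```bash
python3 - <<'E'
from st import *
S=shot('top','t4.png');st()
J=S['image'][130:250,310:450].astype(float);J=np.clip(255*(J/150.)**.7,0,255).astype(np.uint8)
cv2.imwrite('pics/c9.png',cv2.resize(J[:,:,::-1],(700,600),interpolation=2))
E
```

```text
t 5.65 pos [ 477.58 -205.34   50.84] open 85.44 F [ 0.  -0.2 -0. ] M [-0.05  0.01 -0.03]
 axis x [ 5.e-04 -2.e-04 -1.e+00] yaw(-y) 17.41 q6 43.4
```

View pics/c9.png

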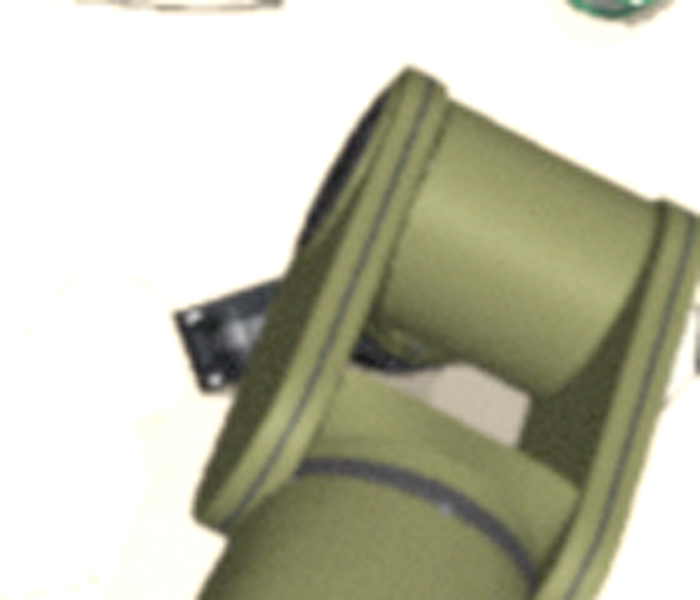

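Call:
drive_tool(deltas=[[[0,0,0],[0,0,0],80],[[0,0,0],[0,0,0],80],[[0,0,0],[0,0,0],85]], grip_force=20)

```text
clock: 6.02
eef_pos: [477.8, -205.4, 51.1]
eef_rot: [140.8, 89.9, -21.8]
wrist_force: [-0.3, -0.1, 0.5]
opening: 57.0
```

```bash
python3 - <<'E'
from st import *
S=shot('side','s5.png');st()
J=S['image'][220:345,210:330].astype(float);J=np.clip(255*(J/150.)**.7,0,255).astype(np.uint8)
cv2.imwrite('pics/c10.png',cv2.resize(J[:,:,::-1],(576,600),interpolation=2))
E
```

```text
t 6.08 pos [ 477.78 -205.43   51.13] open 57.01 F [ 0.4 -0.3 -0.5] M [-0.02  0.01 -0.06]
 axis x [ 1.1e-03 -5.0e-04 -1.0e+00] yaw(-y) 17.41 q6 43.4
```

View pics/c10.png

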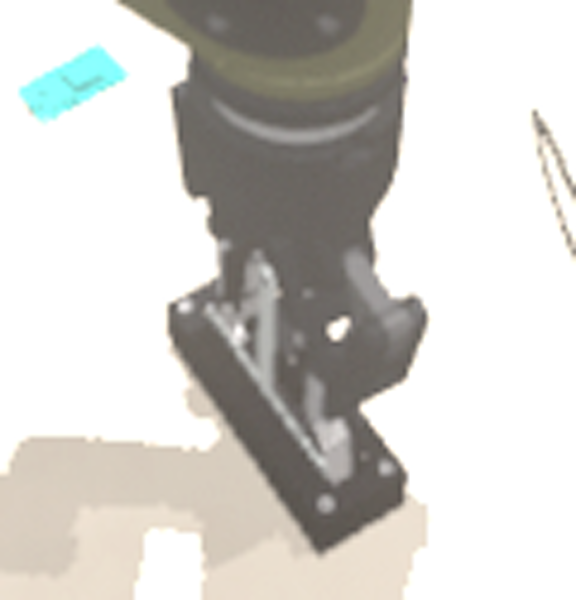

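Call:
drive_tool(deltas=[[[0,0,0],[0,0,0],92],[[0,0,0],[0,0,0],97],[[0,0,0],[0,0,0],97]])

```text
clock: 6.45
eef_pos: [477.8, -205.3, 51.2]
eef_rot: [151.1, 89.9, -11.5]
wrist_force: [0.1, 0.6, -0.1]
opening: 53.2
```

```bash
python3 -c "
from st import *
st()"
```

```text
t 6.45 pos [ 477.77 -205.27   51.16] open 53.22 F [ 0.1  0.6 -0.1] M [-0.03  0.02  0.02]
 axis x [ 1.e-03 -2.e-04 -1.e+00] yaw(-y) 17.41 q6 43.4
```

Call:
drive_tool(deltas=[[[0,0,0],[0,0,0],102],[[0,0,0],[0,0,0],104],[[0,0,0],[0,0,0],104]])

```text
clock: 6.82
eef_pos: [478.2, -205.7, 51.8]
eef_rot: [136.4, 89.9, -26.2]
wrist_force: [0.5, 0.1, 0.3]
opening: 50.6
```

```bash
python3 - <<'E'
from st import *
st();S=shot('side','s6.png');st()
J=S['image'][220:345,210:330].astype(float);J=np.clip(255*(J/150.)**.7,0,255).astype(np.uint8)
cv2.imwrite('pics/c11.png',cv2.resize(J[:,:,::-1],(576,600),interpolation=2))
E
```

```text
t 6.83 pos [ 478.25 -205.67   51.8 ] open 50.56 F [0.5 0.1 0.3] M [-0.02  0.01 -0.01]
 axis x [ 0.002 -0.001 -1.   ] yaw(-y) 17.41 q6 43.4
t 6.88 pos [ 478.23 -205.67   51.77] open 50.79 F [-0.3 -0.5  1.5] M [0.01 0.06 0.04]
 axis x [ 2.e-03 -9.e-04 -1.e+00] yaw(-y) 17.41 q6 43.4
```

View pics/c11.png

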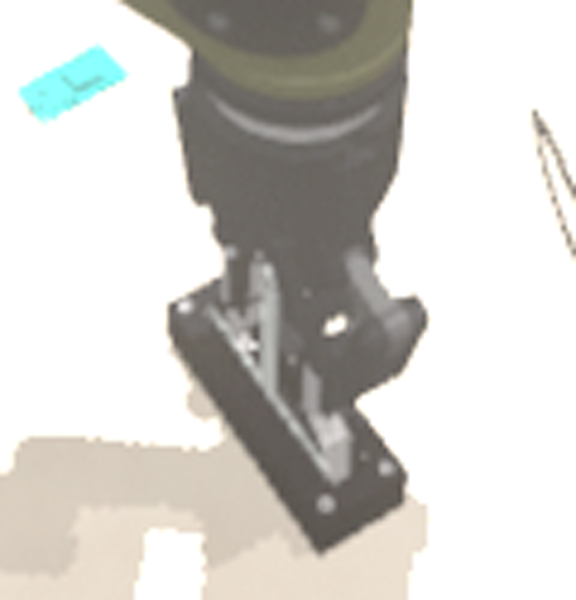

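Call:
drive_tool(deltas=[[[0,0,5],[0,0,0],104],[[0,0,8],[0,0,0],104],[[0,0,8],[0,0,0],104],[[0,0,8],[0,0,0],104],[[0,0,6],[0,0,0],104],[[0,0,0],[0,0,0],104]])

```text
clock: 7.62
eef_pos: [477.9, -205.5, 89.0]
eef_rot: [135.3, 89.9, -27.3]
wrist_force: [0.4, -0.2, -0.8]
opening: 50.4
```

```bash
python3 - <<'E'
from st import *
st();S=shot('side','s7.png');st()
J=S['image'][200:345,210:330].astype(float);J=np.clip(255*(J/150.)**.7,0,255).astype(np.uint8)
cv2.imwrite('pics/c12.png',cv2.resize(J[:,:,::-1],(480,580),interpolation=2))
E
```

```text
t 7.62 pos [ 477.9  -205.52   89.05] open 50.45 F [ 0.4 -0.2 -0.8] M [-0.05 -0.   -0.03]
 axis x [ 1.8e-03 -9.0e-04 -1.0e+00] yaw(-y) 17.41 q6 43.4
t 7.67 pos [ 477.7  -205.41   88.71] open 50.52 F [-0.   0.2 -1.3] M [ 0.    0.04 -0.01]
 axis x [ 1.3e-03 -7.0e-04 -1.0e+00] yaw(-y) 17.41 q6 43.4
```

View pics/c12.png

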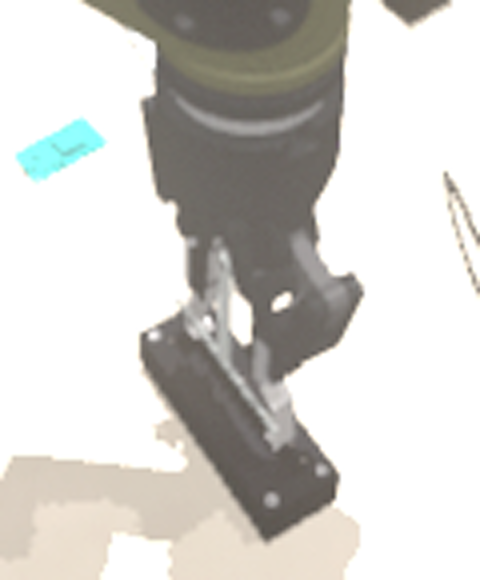

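Call:
drive_tool(deltas=[[[2,10,10],[0,0,0],104],[[4,25,10],[0,0,-0.2],104],[[6,38,5],[0,0,-0.2],104],[[6,38,0],[0,0,-0.2],104],[[6,38,0],[0,0,-0.2],104],[[6,38,0],[0,0,-0.2],104],[[6,38,0],[0,0,-0.2],104],[[6,38,0],[0,0,0],104],[[4,20,0],[0,0,0],104],[[0,0,0],[0,0,0],104]])

```text
clock: 8.93
eef_pos: [523.8, 91.8, 118.6]
eef_rot: [-170.9, 89.8, 20.3]
wrist_force: [0.2, -1.0, -1.0]
opening: 50.3
```

```bash
python3 - <<'E'
from st import *
st();S=shot('side','s8.png');T=shot('top','t8.png');st()
pickle.dump((T,S),open('p8.pkl','wb'))
J=S['image'][100:260,190:330]
K=T['image'][100:240,180:320]
cv2.imwrite('pics/c13.png',np.hstack([cv2.resize(J[:,:,::-1],(420,480),interpolation=2),cv2.resize(K[:,:,::-1],(380,480))]))
E
```

```text
t 8.93 pos [523.84  91.76 118.59] open 50.28 F [ 0.2 -1.  -1. ] M [ 0.04  0.02 -0.03]
 axis x [ 0.0037  0.0014 -1.    ] yaw(-y) 11.24 q6 82.8
t 9.03 pos [523.72  90.34 118.39] open 50.19 F [-0.3 -0.2 -0.8] M [-0.01  0.01  0.  ]
 axis x [ 0.0035  0.001  -1.    ] yaw(-y) 11.13 q6 82.8
```

View pics/c13.png

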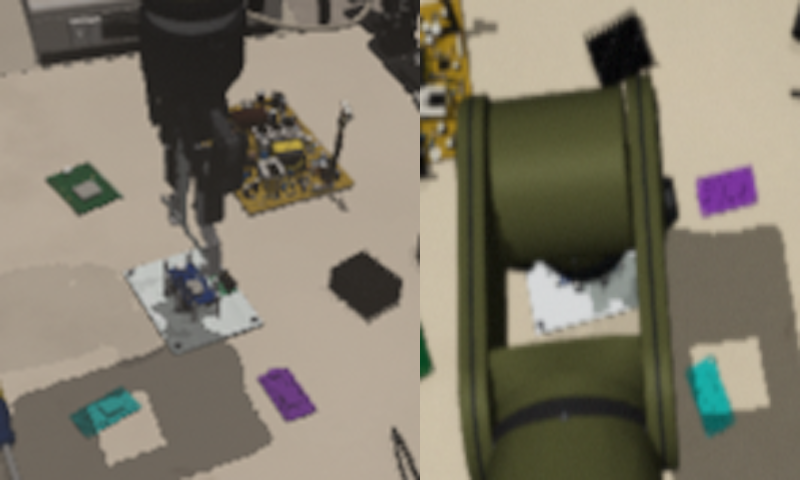

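```bash
python3 - <<'E'
from fit2 import *
def fill(m):
    m=m.astype(np.uint8);c=max(cv2.findContours(m,0,1)[0],key=cv2.contourArea)
    o=np.zeros_like(m);cv2.fillPoly(o,[cv2.convexHull(c)],1);return o>0
rN=[[205,140,285,212],[220,170,290,230]]
for th in (12,17,22):
  ms=[]
  for P,r in((T,rN[0]),(S,rN[1])):
    u=up(P,r); m=fill((u[...,0]-u[...,2]<th)); ms.append((P,m,r))
  for sel in(ms[:1],ms[1:]):
    for zs in ([5],[0,5]):
      v,f=fit(sel,[522,103,.185],84,112,zs);print('nest',th,zs,v[:2].round(2),np.degrees(v[2]).round(2),round(f,1))
# module board blue
for P,r in((T,[222,160,262,190]),(S,[235,180,270,215])):
    u=up(P,r); m=(u[...,2]-u[...,0]>20).astype(np.uint8)
    c=max(cv2.findContours(m,0,1)[0],key=cv2.contourArea);rr=cv2.minAreaRect(c)
    b=(cv2.boxPoints(rr)+.5)/k-.5+np.array(r[:2]);M=cv2.moments(c);cen=(np.array([M['m10'],M['m01']])/M['m00']+.5)/k-.5+np.array(r[:2])
    print('mod cen',onz(P,cen,20).round(1),[onz(P,x,20)[:2].round(1).tolist() for x in b])
E
```

```text
nest 12 [5] [525.12 105.62] 11.01 2.5
nest 12 [0, 5] [525.37 105.71] 11.02 2.0
nest 12 [5] [524.6  102.78] 11.27 8.7
nest 12 [0, 5] [524.85 106.68] 10.93 4.6
nest 17 [5] [524.72 105.75] 10.83 8.2
nest 17 [0, 5] [525.56 105.84] 10.92 6.8
nest 17 [5] [524.19 102.35] 10.76 16.8
nest 17 [0, 5] [524.52 106.22] 11.12 4.8
nest 22 [5] [525.08 105.93] 11.45 15.6
nest 22 [0, 5] [525.07 105.85] 10.99 14.1
nest 22 [5] [524.04 101.55] 11.37 26.7
nest 22 [0, 5] [524.34 105.29] 11.68 14.2
mod cen [525.9 103.9  20. ] [[534.8, 134.4], [545.3, 82.2], [516.3, 76.3], [505.9, 128.4]]
mod cen [520.6 117.1  20. ] [[510.1, 128.0], [533.8, 132.2], [532.5, 104.9], [509.2, 101.0]]
```

Call:
drive_tool(deltas=[[[0.5,8,-10],[-0.01,0.04,0],104],[[0.5,7,-10],[0,0,0],104],[[0,0,-6],[0,0,0],104],[[0,0,0],[0,0,0],104],[[0,0,0],[0,0,0],104]])

```text
clock: 9.65
eef_pos: [523.8, 104.1, 89.5]
eef_rot: [0.5, 89.8, -168.5]
wrist_force: [0.7, 0.3, 0.1]
opening: 50.5
```

```bash
python3 - <<'E'
from st import *
st();S=shot('side','s9.png');s,M=st()
pickle.dump((S,s),open('p9.pkl','wb'))
for n in['puller','ridge_l','bow','gauge','tip_l','module','nest']:
    print(n,[(np.round(d['xy'],1).tolist(),round(d['p'],2)) for d in ctrl.landmark_of(S,n)[:3]])
yaw=np.radians(11);R=np.array([[np.cos(yaw),-np.sin(yaw),0],[np.sin(yaw),np.cos(yaw),0],[0,0,1]])
o=s['eef_pos']+[0,0,18]
for n,p in(('o',(0,0,0)),('rl',(0,25.2,0)),('rr',(0,-25.2,0)),('bow',(0,0,44)),('gauge',(-8.5,0,-37.5)),('tl',(0,36,-60)),('tr',(0,-36,-60))): print(n,proj(S,o+R@p).round(1))
print('mod',proj(S,[525,106,16]).round(1))
J=S['image'][150:230,215:295]
cv2.imwrite('pics/c14.png',cv2.resize(J[:,:,::-1],(600,600),interpolation=2))
E
```

```text
t 9.65 pos [523.79 104.12  89.48] open 50.54 F [0.7 0.3 0.1] M [-0.03 -0.05  0.02]
 axis x [-2.6e-03 -5.0e-04 -1.0e+00] yaw(-y) 10.94 q6 84.6
t 9.7 pos [523.77 104.11  89.52] open 50.62 F [-0.1 -0.3 -0.5] M [ 0.06 -0.03  0.06]
 axis x [-2.6e-03 -5.0e-04 -1.0e+00] yaw(-y) 10.94 q6 84.6
puller [([254.8, 171.6], 0.76)]
ridge_l [([246.5, 160.8], 0.62), ([255.0, 172.6], 0.62)]
bow [([251.9, 154.3], 0.7), ([259.8, 191.5], 0.17)]
gauge [([249.6, 178.1], 0.73), ([264.9, 307.2], 0.35)]
tip_l [([257.6, 194.3], 0.66), ([244.8, 179.6], 0.65)]
module [([224.1, 239.0], 0.69), ([284.6, 231.7], 0.66), ([254.6, 195.2], 0.6)]
nest [([254.2, 197.7], 0.62)]
o [253.  168.5]
rl [248.7 162.7]
rr [257.5 174.5]
bow [252.9 154. ]
gauge [250.  181.1]
tl [247.3 178.4]
tr [259.3 195.5]
mod [253.5 195.2]
```

View pics/c14.png

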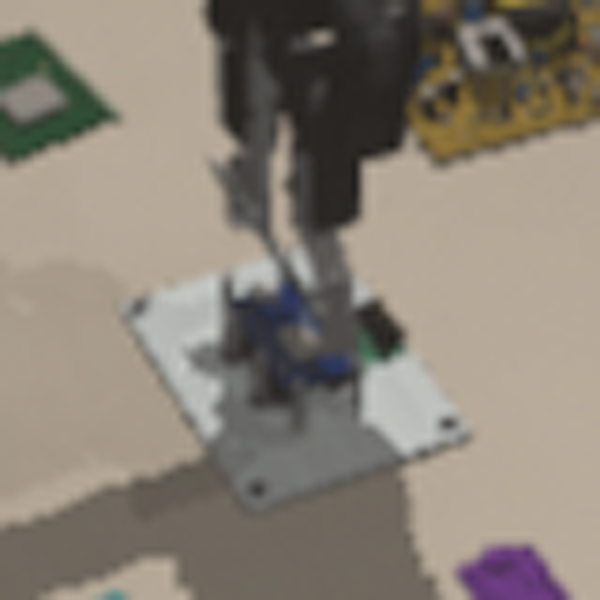

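```bash
cat > ov.py <<'E'
from st import *
def overlay(S,o,yaw,gap,box,fx,name,mod=(525,106,11),dr=True):
    x0,y0,w,h=box
    J=cv2.resize(S['image'][y0:y0+h,x0:x0+w,::-1],None,fx=fx,fy=fx,interpolation=2)
    J=np.clip(255*(J/200.)**.7,0,255).astype(np.uint8);J0=J.copy()
    def Rz(a):
        a=np.radians(a);return np.array([[np.cos(a),-np.sin(a),0],[np.sin(a),np.cos(a),0],[0,0,1]])
    def px(X): return tuple(int(round(a)) for a in (proj(S,X)-[x0,y0]+.5)*fx-.5)
    def bx(o,R,xs,ys,zs,c):
        P={(i,j,l):px(o+R@[xs[i],ys[j],zs[l]]) for i in(0,1) for j in(0,1) for l in(0,1)}
        for a in P:
            for b in P:
                if a<b and sum(u!=v for u,v in zip(a,b))==1: cv2.line(J,P[a],P[b],c,1,cv2.LINE_AA)
    R=Rz(yaw);o=np.array(o,float)
    bx(o,R,(-8.5,-8.5),(-44,44),(-41,-34),(0,255,255))
    for s in(1,-1):
        bx(o,R,(-6,6),(s*gap/2,s*(gap/2-6)),(-62.5,-60),(0,0,255))
        cv2.line(J,px(o+R@[-6,s*gap/2,-60]),px(o+R@[-6,s*(gap/2-2),-45]),(0,0,255),1)
    m=np.array([mod[0],mod[1],0.]);Q=Rz(mod[2])
    bx(m,Q,(-14,14),(-26,26),(18,20),(0,255,0))
    for x in(1,-1):
        for y in(1,-1):
            for a,b in((17.4,12),(11.2,29.1)): cv2.line(J,px(m+Q@[x*a,y*b,5]),px(m+Q@[x*a,y*b,28]),(255,0,255),1)
    bx(m,Q,(-42,42),(-56,56),(5,5),(255,255,0))
    cv2.imwrite(name,np.hstack([J0,J]))
E
python3 - <<'E'
from ov import *
S,s=pickle.load(open('p9.pkl','rb'))
overlay(S,s['eef_pos']+[0,0,18],10.94,72.5,(222,152,66,80),6,'pics/c15.png')
E
```

```text
(no output)
```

View pics/c15.png

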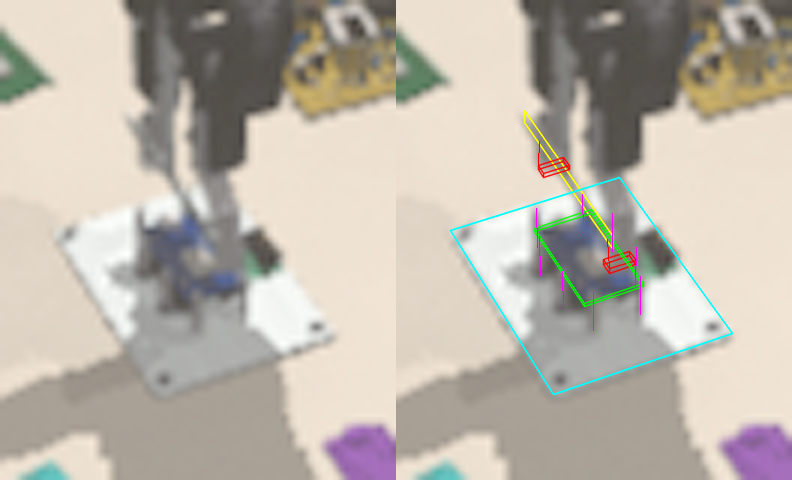

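Call:
drive_tool(deltas=[[[1,1.5,-6],[0,-0.03,0],104],[[0.2,0.4,-5],[0,0,0],104],[[0,0,-2],[0,0,0],104],[[0,0,0],[0,0,0],104]])

```text
clock: 10.55
eef_pos: [524.9, 106.4, 75.6]
eef_rot: [109.3, 90.0, -59.8]
wrist_force: [0.9, 0.6, -1.1]
opening: 50.6
```

```bash
python3 - <<'E'
from ov import *
S=shot('side','s10.png');s,M=st()
pickle.dump((S,s),open('p10.pkl','wb'))
overlay(S,s['eef_pos']+[0,0,18],11,72.5,(235,165,40,50),10,'pics/c16.png')
E
```

```text
t 10.6 pos [524.97 106.33  75.65] open 50.55 F [-0.1  0.3 -1. ] M [-0.02  0.04 -0.02]
 axis x [ 3.e-04 -5.e-04 -1.e+00] yaw(-y) 10.96 q6 84.8
```

View pics/c16.png

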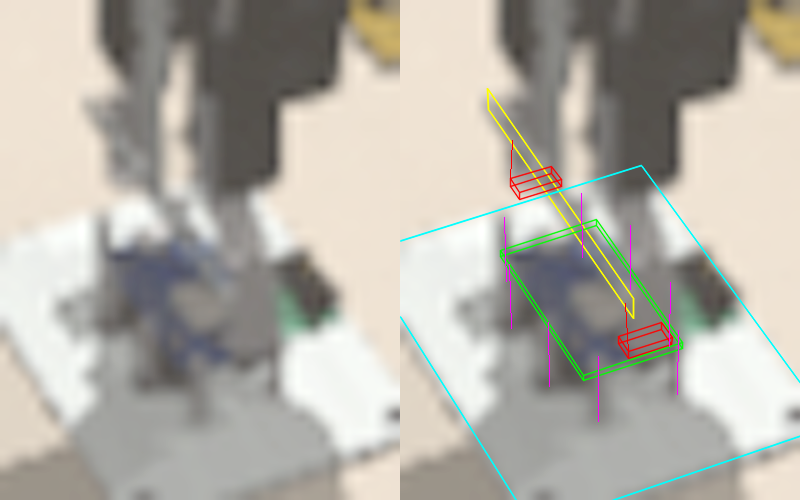

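Call:
drive_tool(deltas=[[[0,0,-3],[0,0,0],104],[[0,0,-3],[0,0,0],104],[[0,0,-2],[0,0,0],104],[[0,0,0],[0,0,0],104]])

```text
clock: 11.1
eef_pos: [525.2, 106.3, 67.3]
eef_rot: [142.5, 89.9, -26.6]
wrist_force: [0.6, -0.6, -1.1]
opening: 50.5
```

```bash
python3 - <<'E'
from ov import *
S=shot('side','s11.png');s,M=st()
pickle.dump((S,s),open('p11.pkl','wb'))
overlay(S,s['eef_pos']+[0,0,18],11,72.5,(235,165,40,50),10,'pics/c17.png')
E
```

```text
t 11.15 pos [525.23 106.34  67.42] open 50.67 F [ 0.4 -0.2 -0.4] M [-0.01  0.03  0.  ]
 axis x [ 1.e-03 -4.e-04 -1.e+00] yaw(-y) 10.95 q6 84.8
```

View pics/c17.png

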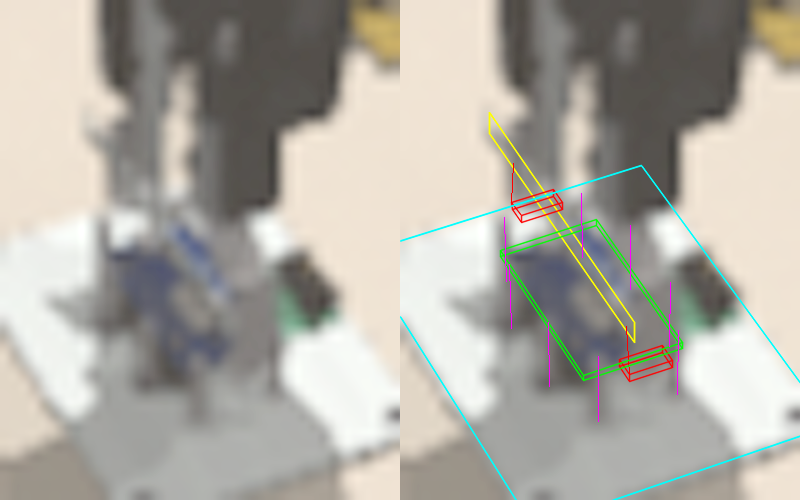

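```bash
python3 - <<'E'
from ov import *
o=[]
for f in('p9','p10','p11'):
    S,s=pickle.load(open(f+'.pkl','rb'))
    overlay(S,s['eef_pos']+[0,0,18],11,72.5,(238,165,12,30),16,'/tmp/a.png')
    o.append(cv2.imread('/tmp/a.png'))
J=np.hstack(o);print(J.shape)
cv2.imwrite('pics/c18.png',cv2.resize(J,(800,int(J.shape[0]*800/J.shape[1]))))
E
```

```text
(480, 1152, 3)
```

View pics/c18.png

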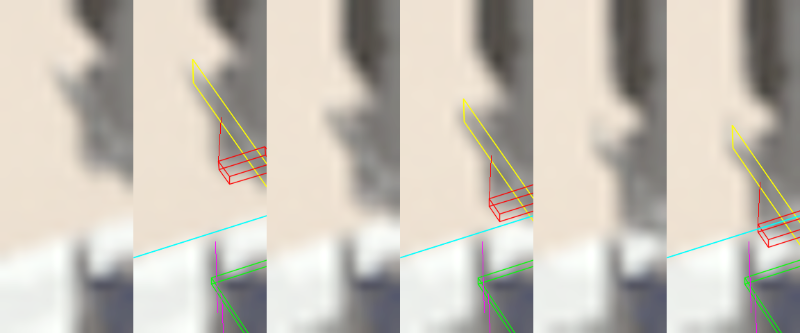

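```bash
python3 - <<'E'
from ov import *
S,s=pickle.load(open('p11.pkl','rb'))
overlay(S,s['eef_pos']+[0,0,18],11,72.5,(242,172,24,36),16,'pics/c19.png')
E
```

```text
(no output)
```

View pics/c19.png

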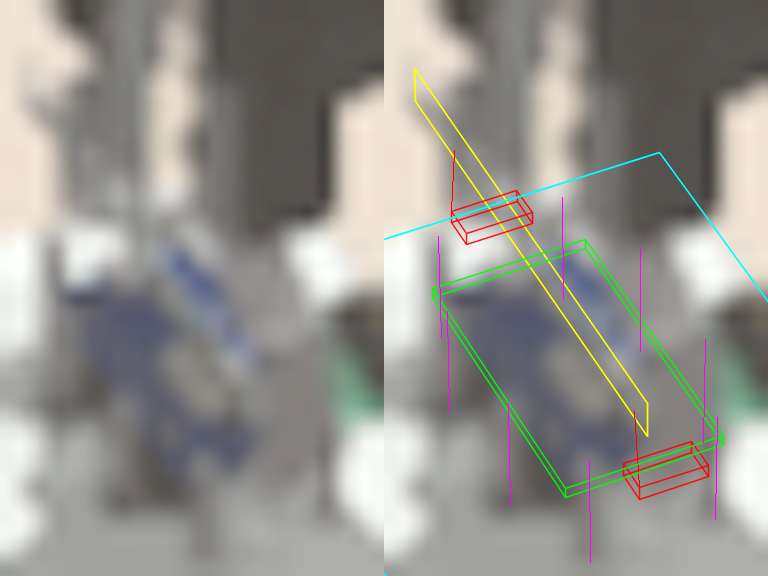

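Call:
drive_tool(deltas=[[[0,0,-3],[0,0.01,0],104],[[0,0,-3],[0,0,0],104],[[0,0,-3],[0,0,0],104],[[0,0,-1],[0,0,0],104],[[0,0,0],[0,0,0],104]])

```text
clock: 11.78
eef_pos: [525.3, 106.4, 56.8]
eef_rot: [101.2, 90.0, -67.9]
wrist_force: [0.5, 0.2, -0.4]
opening: 50.6
```

```bash
python3 - <<'E'
from ov import *
S=shot('side','s12.png');s,M=st()
pickle.dump((S,s),open('p12.pkl','wb'))
overlay(S,s['eef_pos']+[0,0,18],11,72.5,(235,170,40,46),10,'pics/c20.png')
E
```

```text
t 11.82 pos [525.28 106.36  56.81] open 50.89 F [ 0.1 -1.1 -0.7] M [-0.01  0.05  0.04]
 axis x [ 2.e-04 -4.e-04 -1.e+00] yaw(-y) 10.95 q6 84.8
```

View pics/c20.png

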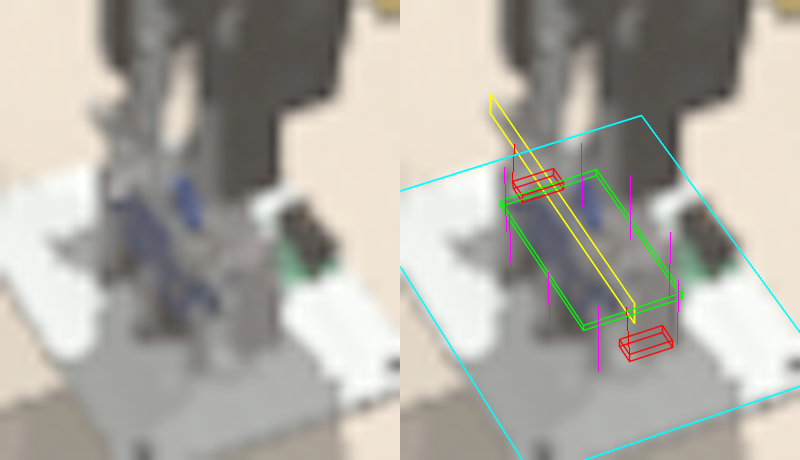

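Call:
drive_tool(deltas=[[[0,0,0],[0,0,0],108],[[0,0,0],[0,0,0],112],[[0,0,0],[0,0,0],115],[[0,0,0],[0,0,0],115]])

```text
clock: 12.32
eef_pos: [525.6, 106.4, 57.2]
eef_rot: [151.6, 89.9, -17.4]
wrist_force: [0.2, 0.4, -0.9]
opening: 47.0
```

```bash
python3 -c "
from st import *
st()"
```

```text
t 12.32 pos [525.55 106.38  57.17] open 47.02 F [ 0.2  0.4 -0.9] M [-0.03 -0.   -0.  ]
 axis x [ 9.e-04 -3.e-04 -1.e+00] yaw(-y) 10.95 q6 84.8
```

Call:
drive_tool(deltas=[[[0,0,0],[0,0,0],118],[[0,0,0],[0,0,0],121],[[0,0,0],[0,0,0],123],[[0,0,0],[0,0,0],123]])

```text
clock: 12.82
eef_pos: [525.6, 106.4, 57.2]
eef_rot: [150.5, 89.9, -18.5]
wrist_force: [-0.6, 0.4, -1.9]
opening: 44.7
```

```bash
python3 - <<'E'
from ov import *
st();S=shot('side','s13.png');s,M=st()
pickle.dump((S,s),open('p13.pkl','wb'))
overlay(S,s['eef_pos']+[0,0,18],11,55,(235,170,40,46),10,'pics/c21.png')
E
```

```text
t 12.82 pos [525.56 106.39  57.19] open 44.65 F [-0.6  0.4 -1.9] M [ 0.02 -0.03  0.03]
 axis x [ 9.e-04 -3.e-04 -1.e+00] yaw(-y) 10.96 q6 84.8
t 12.88 pos [525.57 106.38  57.2 ] open 44.18 F [ 1.  -0.3 -0.9] M [ 0.01  0.03 -0.01]
 axis x [ 9.e-04 -3.e-04 -1.e+00] yaw(-y) 10.96 q6 84.8
```

View pics/c21.png

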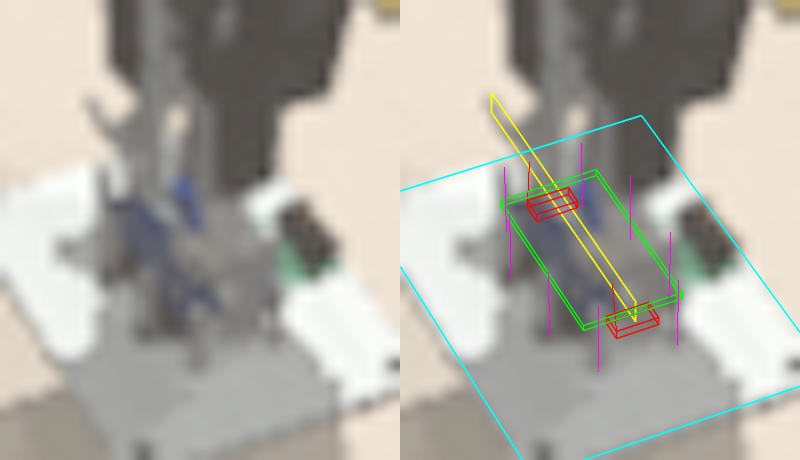

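Call:
drive_tool(deltas=[[[0,0,0],[0,0,0],124],[[0,0,0],[0,0,0],124],[[0,0,0],[0,0,0],124]])

```text
clock: 13.25
eef_pos: [525.6, 106.4, 57.2]
eef_rot: [148.3, 89.9, -20.7]
wrist_force: [1.0, -0.1, -1.3]
opening: 44.2
```

```bash
python3 - <<'E'
from ov import *
a=[];F=[];I=[]
for i in range(14):
    S=ctrl.get_image('side');I.append(S['image'].astype(float));s=ctrl.observe();a.append(s['opening']);F.append(s['wrist_force'])
print(np.mean(a),np.std(a),np.mean(F,0).round(2));st()
S['image']=np.mean(I,0).astype(np.uint8)
pickle.dump((S,s),open('p14.pkl','wb'))
overlay(S,s['eef_pos']+[0,0,17],11,55,(242,172,26,36),15,'pics/c22.png')
E
```

```text
44.08967677356558 0.18985805697914868 [-0.03  0.04 -0.6 ]
t 13.95 pos [525.54 106.42  57.18] open 43.98 F [ 0.8 -0.5 -0.8] M [ 0.01 -0.04  0.02]
 axis x [ 9.e-04 -3.e-04 -1.e+00] yaw(-y) 10.96 q6 84.8
```

View pics/c22.png

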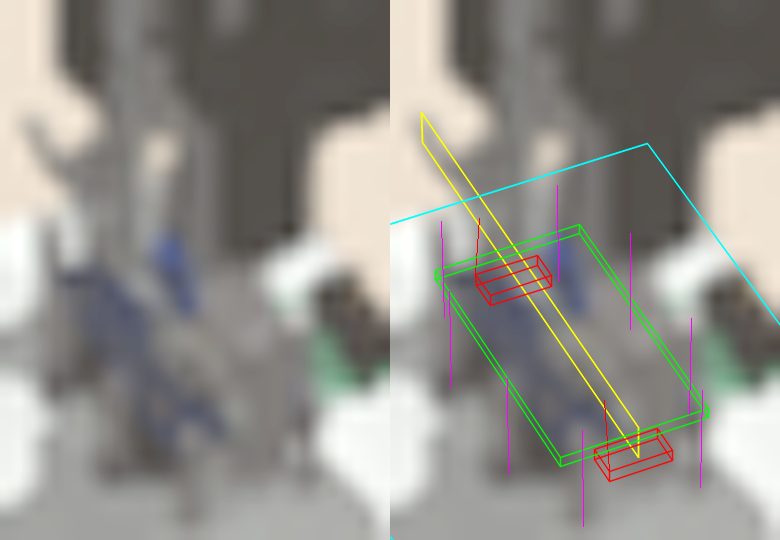

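Call:
drive_tool(deltas=[[[0,0,1.5],[0,0,0],124],[[0,0,2],[0,0,0],124],[[0,0,2],[0,0,0],124],[[0,0,2],[0,0,0],124],[[0,0,2],[0,0,0],124],[[0,0,2],[0,0,0],124],[[0,0,2],[0,0,0],124],[[0,0,1],[0,0,0],124]])

```text
clock: 14.95
eef_pos: [525.5, 106.4, 72.7]
eef_rot: [151.7, 89.9, -17.3]
wrist_force: [-0.5, -0.8, -0.8]
opening: 43.9
```

```bash
cat > look.py <<'E'
from ov import *
import sys
def look(n,box,fx,mod=True,N=8):
    a=[];F=[];I=[]
    for i in range(N):
        S=ctrl.get_image('side');I.append(S['image'].astype(float));s=ctrl.observe();a.append(s['opening']);F.append(s['wrist_force'])
    print(np.mean(a).round(2),np.mean(F,0).round(2));st()
    S['image']=np.mean(I,0).astype(np.uint8)
    pickle.dump((S,s),open('p%s.pkl'%n,'wb'))
    overlay(S,s['eef_pos']+[0,0,17],11,55,box,fx,'pics/l%s.png'%n)
E
python3 -c "
from look import *
look('15',(235,162,40,52),10)"
```

```text
43.98 [ 0.18  0.28 -0.72]
t 15.35 pos [525.38 106.35  72.43] open 43.83 F [ 0.2 -0.  -0.8] M [-0.02  0.06 -0.02]
 axis x [ 5.e-04 -3.e-04 -1.e+00] yaw(-y) 10.95 q6 84.8
```

View pics/l15.png

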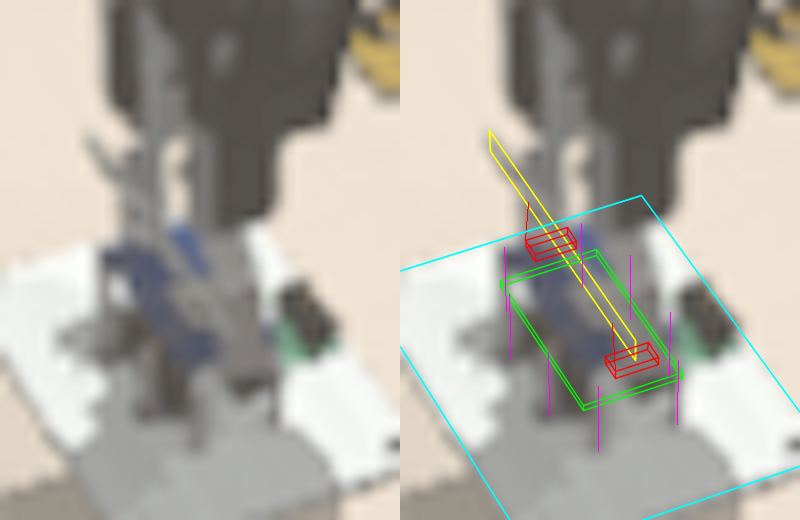

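Call:
drive_tool(deltas=[[[0,0,2],[0,0,0],124],[[0,0,4],[0,0,0],124],[[0,0,6],[0,0,0],124],[[0,0,8],[0,0,0],124],[[0,0,8],[0,0,0],124],[[0,0,8],[0,0,0],124],[[0,0,8],[0,0,0],124],[[0,0,8],[0,0,0],124],[[0,0,6],[0,0,0],124],[[0,0,4],[0,0,0],124]])

```text
clock: 16.6
eef_pos: [525.7, 106.4, 139.5]
eef_rot: [163.1, 89.9, -6.0]
wrist_force: [0.1, -0.2, -1.4]
opening: 44.3
```

Call:
drive_tool(deltas=[[[0,0,3],[0,0,0],124],[[0,0,1],[0,0,0],124],[[0,0,0],[0,0,0],124]])

```text
clock: 16.98
eef_pos: [525.5, 106.4, 143.6]
eef_rot: [159.5, 89.9, -9.6]
wrist_force: [0.0, 0.5, -1.2]
opening: 44.1
```

```bash
python3 -c "
from look import *
look('16',(230,120,55,80),7)"
```

```text
44.17 [-0.22  0.21 -1.09]
t 17.38 pos [525.6  106.39 143.72] open 44.28 F [-0.2  0.  -1.1] M [-0.02  0.05 -0.03]
 axis x [ 1.6e-03 -2.0e-04 -1.0e+00] yaw(-y) 10.95 q6 84.8
```

View pics/l16.png

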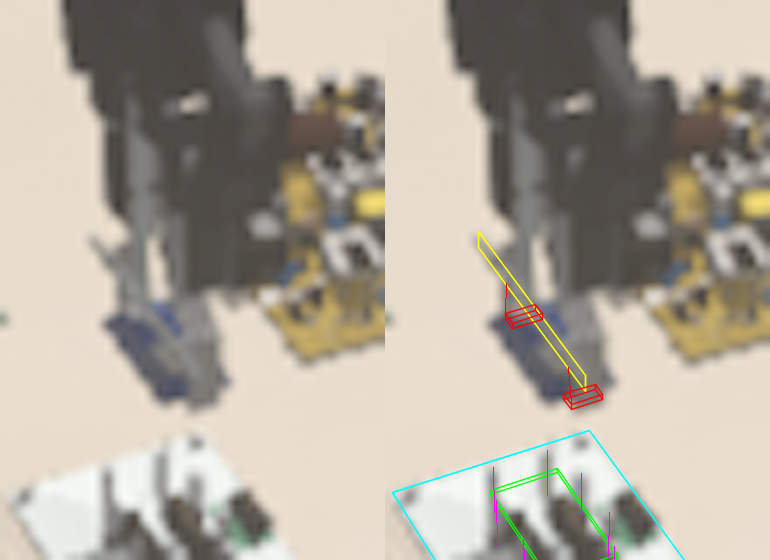

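```bash
python3 - <<'E'
from ov import *
S,s=pickle.load(open('p16.pkl','rb'))
x0,y0,k=238,155,14
J=cv2.resize(S['image'][y0:y0+32,x0:x0+28,::-1],None,fx=k,fy=k,interpolation=2);J=np.clip(255*(J/200.)**.7,0,255).astype(np.uint8);J0=J.copy()
a=np.radians(10.95);Q=np.array([[np.cos(a),-np.sin(a),0],[np.sin(a),np.cos(a),0],[0,0,1]])
for z,c in((98,(0,255,0)),(102,(0,0,255))):
    P=np.array([((proj(S,np.array([525.2,106.2,z])+Q@[i*14,j*26,0])-[x0,y0]+.5)*k) for i,j in((1,1),(-1,1),(-1,-1),(1,-1))]).astype(int)
    cv2.polylines(J,[P],True,c,1)
cv2.imwrite('pics/c23.png',np.hstack([J0,J]))
E
```

```text
(no output)
```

View pics/c23.png

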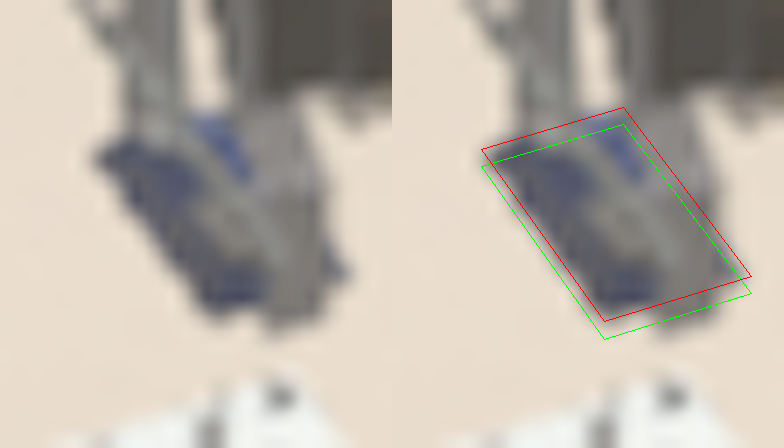

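```bash
python3 -c "
from st import *
st();print(ctrl.job_done());st()"
```

```text
t 17.38 pos [525.6  106.39 143.72] open 44.28 F [-0.2  0.  -1.1] M [-0.02  0.05 -0.03]
 axis x [ 1.6e-03 -2.0e-04 -1.0e+00] yaw(-y) 10.95 q6 84.8
the job is handed in; nothing more can be done
None
the job is handed in; nothing more can be done
```

The module is out of the nest and held up level on the toes of the puller tweezers. I handed the job in at 17.4 s on the robot's clock.

I took the tweezers out of the stand at a width of 50.5 mm and lowered them, legs spread, over the blue module. I then squeezed to 44.0–44.2 mm over the ridges (mark 44.0 mm, so a tip gap of about 55 mm) and lifted straight up.

**Last checks:**
- **Held gap:** the last averaged opening, after the lift, was 44.17 mm.
- **Module:** the side picture shows the nest empty. The lifted board matches a level outline with its top at about z = 102–103 mm, so it sits about 82 mm higher than before.
- **Forces:** sideways force stayed near 0 N after the squeeze, so I saw no sign of pinching. The final load of about 1.1 N fits the tweezers plus the module.

**What I could not check well:**
- The top camera was blocked by the arm at both the stand and the nest, so the fit at the nest rests on the side camera, at about 2 mm per pixel. I did not read the engraved lines directly. The gap comes from the finger opening.
- Part of the gripper's right finger looked wider in the side view than my model of it. I left that unexplained, and no contact force appeared.

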